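# Check where a brake lever firms up and set the marker to the reading

### The job

Press the hand lever of the bolted-down test fixture forward, away from the robot's side, with the fingers until its resistance clearly firms up (about 10 N, gently, never over 18 N), hold it there a moment, then let it spring all the way back. The thin black drag pointer stays behind and shows how far the lever travelled: slide the marker along its rail by its knob until its index stands at the tip of the drag pointer, to within one scale division, and let go. Do not touch the drag pointer itself and leave the parts and tools lying around where they are.

Things in the scene. Friction and masses are not known exactly. Their poses are not given: they have to be found in the camera images.
- fixture: Test fixture bolted down: dark steel plate 160x205x12 mm, grey drum (72 mm across, top at 30 mm), aluminium arc scale. Origin on the bench on the vertical pivot axis at the drum's centre; z up, x away from the robot (yaw within 0.3 rad); lever grip to -y, scale to +y. Lever, drag pointer and marker turn about this axis, counter-clockwise from above as they grow. A scale division is 0.05 rad, 5 mm.
- lever: Steel hand lever over the drum, origin on the pivot axis at bench height. Arm along its -y with a level round black grip, 18 mm thick, 98 to 172 mm from the axis, centreline 64 mm above the bench; tail along its +y to 68 mm, top at 46 mm. At rest its yaw is 0.30 rad less than the fixture's. Pressing turns it counter-clockwise: the grip moves to the fixture's +x.
- lever_grip (a point): Middle of the lever's grip, 135 mm from the axis, 64 mm above the bench. Press the robot-side flank with closed fingers. A light spring (under 3 N here) returns it when let go; it moves freely for 0.22 to 0.48 rad (differs each time, cannot be seen), then meets a stiff spring, about 2 N per mm here.
- drag_pointer: Flat black pointer, 5 mm wide, on the pivot axis under the lever (33 mm above the bench), reaching 96 mm from the axis along its +y; the lever's tail pushes it ahead and it stays by friction where the lever left it. Never to be touched by the robot.
- drag_tip (a point): The reading of the drag pointer: a point just off its tip, 100 mm from the pivot axis, 33 mm above the bench.
- marker (a joint): Angle of the marker about the pivot axis, rad, 0 to 1.0, counter-clockwise from above (from the fixture's +y towards its -x); 0 is the first scale line. It starts at 0.75 to 0.95, beyond any reading, and must be brought back clockwise. Friction of 2 to 3 N at the knob; it stays where it is left.
- marker_index (a point): Tip of the marker's index, 100 mm from the pivot axis, 33 mm above the bench: to be brought to the drag tip.
- marker_knob (a point): Centre of the marker's upright black cylindrical knob, 18 mm in diameter, from 43 to 69 mm above the bench, on an aluminium saddle block (26 mm wide) on the round arc rail; 119 mm from the pivot axis; this point is 58 mm above the bench. Take it from above.
- brass_bush: Bystander: flanged brass bush, 54 mm in diameter, 44 mm tall, standing beyond the lever. Origin at the centre of its underside.
- hub_12: Bystander: light grey ring hub, 86 mm in diameter, 46 mm tall, standing beyond the scale. Origin at the centre of its underside.
- cap_screw_1: Bystander: black cap screw standing on its head, 16 mm in diameter, 42 mm tall, in front of the base plate. Origin at the centre of its underside.
- cap_screw_2: Bystander: a second such cap screw.
- spanner_1: Bystander: steel spanner lying flat, 184 x 30 x 6 mm, in front of the lever. Origin at its centre, underside.
- hex_key_1: Bystander: hex key lying flat, 111 x 42 x 10 mm, near the end of the lever. Origin at its centre, underside.

How it is judged:
On the way, in this order (a step that is already met when the one before it is completed fails the run):
1. the lever is pressed forward, at least 0.2 rad, until it resists with more than 6 N, and held for 0.2 s (contact force between the fingers and lever above 6 N and x of lever_grip in the frame of fixture above -0.0135 m), for 0.2 s.
2. the lever is back at rest (x of lever_grip in the frame of fixture below -0.036 m), for 0.1 s.
3. the marker's index stands at the tip of the drag pointer, within 5 mm (horizontal distance between marker_index and drag_tip below 0.005 m), for 0.2 s.
At the end, for the whole second after the job is handed in: The marker's index stands within 5 mm (one scale division) of the drag pointer's tip and at rest, the drag pointer is where the lever left it (at 0.2 rad or more), and the lever is back at rest (grip within 4 mm of its rest place) (horizontal distance between marker_index and drag_tip below 0.005 m and x of lever_grip in the frame of fixture below -0.036 m and x of drag_tip in the frame of fixture below 0 m and velocity of joint marker between -0.02 and 0.02 rad/s); the robot touches nothing.
It fails at once if the lever is pressed with more than 20 N (contact force between any of the fingers, the arm and lever above 20 N).
It fails at once if the robot touches the drag pointer (contact force between any of the fingers, the arm and drag_pointer above 0.5 N).
It fails at once if a bystander is moved by more than 20 mm (distance of any of brass_bush, hub_12, cap_screw_1, spanner_1 from where it was at the start of the episode above 0.02 m).
It also fails if it takes over 64 s, if anything falls off the work surface, if the arm or the gripper's body presses on something with over 40 N, if the wrist force passes 120 N, or if a joint passes its speed limit or range.

### The arm

A 6-joint arm with a two-finger parallel gripper is mounted at the origin on a cart in front of the work surface, level with it; the furniture and walls round the work are solid. World frame = base frame: x ahead of the robot, y to its left, z up, the work surface at z = 0. Lengths are in m, angles in rad, forces in N, time in s.
With the tool pointing down it reaches from about 0.325 to 0.925 m from the base axis. Payload 3.1 kg.
Tool frame: the origin (TCP) lies at the very end of the fingers, on their centre line; the grasp point (between the pads) lies 19 mm behind it (tcp_to_grasp is the distance from the TCP to the grasp point, in m); z points along the fingers, y is the direction in which the jaws open and shut (so a half turn about z gives the same grasp; the last joint's range is limited). The gripper opens to 85 mm and grips with 20 to 120 N. Pads are 22 mm wide; open, the fingers measure 114 mm over their backs; the gripper's body (76 mm by 85 mm) begins 54 mm behind the grasp point. The pads swing forward as they close: fully open they stand 13 mm farther back than shut.
Start: joints at [-1.442, 0.217, 1.613, -0, 1.311, -0.112], TCP at [0.149, -0.607, 0.231] pointing down, gripper open.
Joint ranges: [-2.75, 2.75], [-0.78, 2.1], [0.31, 2.55], [-1.13, 4.27], [0.13, 2.63], [-2.58, 2.58]. Speed limits (rad/s): [2.79, 2.79, 3.14, 3.14, 3.14, 3.14].

### API

Orientations are given as a unit quaternion [w, x, y, z].
In Python, from bench import * gives the robot as it stands.
- The arm moves only by the tool servo_tool, never from a script. Its argument "increments" is a list of rows, each a list of 3 entries, a list of its own where there are three numbers: the shift along the tool's x, y, z in cm, then the turn, a rotation vector about the tool's x, y, z in degrees, then the finger opening in cm, from 0 to 8.54. In form: [[[dx, dy, dz], [wx, wy, wz], jaw], ...]. A call has 1 to 8 rows; each row shifts and turns the commanded pose from where the row before left it, along the tool's axes as they then stand; what a row does not reach is not made up. A row lasts 1/8 s, in which the tool goes at most 62.5 mm and 10.7 degrees, less where a joint would pass 70% of its speed; a pose out of reach is approached as far as the arm can. A call is refused whole if a number of a shift passes 6.25 or a number of a turn 10.7, either way. A call with a gripper value outside its range is refused whole. The fingers move at their own pace and stop on an object; the grip force is fixed at half the most. Time passes only in rows, so rows that do not move let the fingers close. It gives the time, the measured TCP pose, the force and the opening at its end, in the units of the state.
- observe(): the state, without advancing time (a new reading comes with each control period).
- snapshot(name): name is "side" or "top"; returns a dict with "frame" (400x640x3 uint8, red, green, blue), "depth" (400x640 float32, m along the optical axis (not along the pixel's ray), 0 where there is no reading), "K" (3x3 intrinsics, pixels), "k1" (the pictures are not rectified: a ray, as slopes to the right and down, at radius r is drawn at 1 + k1 r^2 times it, then the intrinsics apply), "rvec" (rotation vector, rad) and "tvec" (3), from world to camera coordinates, as OpenCV has them. Camera axes: x right, y down, z forward; pixel columns grow to the right and rows downward; lengths in m; the calibration is good to about 2 mm. A picture is of the moment at which its call begins.
- close_job(): hands the job in, once; it reports no verdict.
The state is a dict: "time_s": time; "joint_pos": joint angles; "joint_velocities": joint speeds; "joint_torque": joint torques, N m; "tcp_pos": TCP position; "ee_rot": TCP orientation; "ft_force": force on the tool from outside, world axes, zero at the start; "ft_torque": the same for the moment, N m; "opening": opening from 0.0 (shut) to 1.0 (fully open).
Only numpy, scipy, OpenCV 4.12 (cv2) and the standard library are available. Lean on these libraries where they do the work, as an engineer would, in place of code of your own. Each camera call takes 0.05 s, during which the arm holds its last target. There are 200 camera calls.

## Working session

There is one attempt and no reset: what is moved stays moved. The work goes in short steps, Python scripts to look and compute and a tool call to move; the robot and the scene stay as the last step left them, time stands still between calls to the robot, and variables do not carry over. Pictures are saved under pics/ and viewed, about 8 in all and at most 12, crops included, and the job is handed in when it is done.

Besides the shell and the picture viewer there is one more tool, called after "Emit:" as name([rows], argument=value, ...), one row to a line, values as JSON. servo_tool: Moves the arm, as the interface text tells. Its arguments: {"type":"object","properties":{"increments":{"type":"array","items":{"type":"array"}}},"required":["increments"]}

```bash
mkdir -p pics; cat > h.py <<'E'
from bench import *
import numpy as np, cv2
def ray(s,u,v):
    K=s["K"];a=np.array([(u-K[0,2])/K[0,0],(v-K[1,2])/K[1,1]]);p=a.copy()
    for _ in range(20): p=a/(1+s["k1"]*(p@p))
    R=cv2.Rodrigues(np.array(s["rvec"],float))[0];return R.T@np.array([p[0],p[1],1]),-R.T@np.array(s["tvec"],float).ravel()
def atz(s,u,v,z):
    d,c=ray(s,u,v);return c+d*(z-c[2])/d[2]
def proj(s,P):
    R=cv2.Rodrigues(np.array(s["rvec"],float))[0];q=np.atleast_2d(P)@R.T+np.array(s["tvec"],float).ravel();p=q[:,:2]/q[:,2:]
    p=p*(1+s["k1"]*(p**2).sum(1,keepdims=True));K=s["K"];return p*[K[0,0],K[1,1]]+[K[0,2],K[1,2]]
def atd(s,u,v):
    d,c=ray(s,u,v);return c+d*s["depth"][v,u]
def snap(n,f):
    s=snapshot(n);cv2.imwrite(f"pics/{f}.png",s["frame"][:,:,::-1]);np.save(f"pics/{f}.npy",s,allow_pickle=True);return s
E
python3 - <<'E'
from h import *
a=snap("top","t0");b=snap("side","s0")
for s in(a,b):print(ray(s,320,200),s["K"][0,0],s["k1"])
print(observe())
E
```

```text
(array([ 0.06859665, -0.02394599, -0.9975328 ]), array([ 0.5137088 , -0.01670512,  1.01844433])) 450.7405018007213 -0.02044819304976354
(array([ 0.29568097, -0.87312685, -0.38791303]), array([0.25809773, 0.82726964, 0.45617091])) 501.16701602949064 0.01192600826735322
{'time_s': 0.1, 'joint_pos': array([-1.44218832e+00,  2.17711935e-01,  1.61480408e+00, -3.88860464e-06,
        1.31129020e+00, -1.12208758e-01]), 'joint_velocities': array([ 0.00117497, -0.0009752 , -0.00099867,  0.00015584,  0.00022725,
       -0.00142774]), 'joint_torque': array([-2.97091619e-04, -3.98074722e+01, -3.04970813e+01, -1.23936138e-04,
        4.23204299e-03,  1.68013827e-05]), 'tcp_pos': array([ 0.14897886, -0.6062172 ,  0.23006236]), 'ee_rot': array([-1.10673133e-03,  9.92758996e-01,  1.20118069e-01, -1.09536978e-05]), 'ft_force': array([0.26474592, 0.64540973, 0.19566814]), 'ft_torque': array([ 0.02665304, -0.03545777, -0.06758748]), 'opening': 1.0019128364135717}
```

View pics/t0.png

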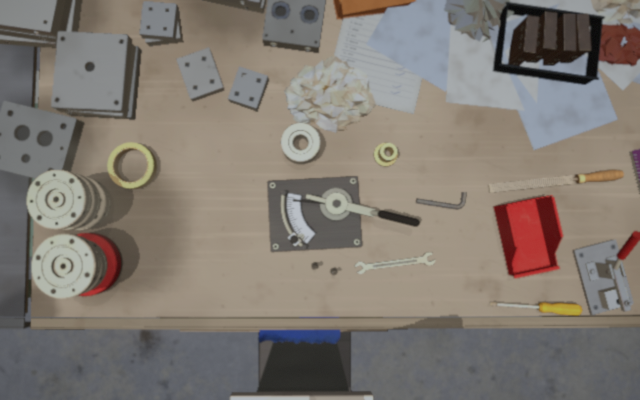

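View pics/s0.png

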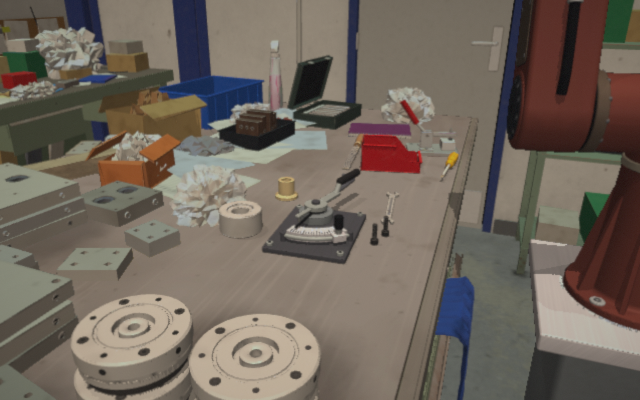

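Top view: drum at about (336,203), black grip from (380,214) to (418,220), knob near (295,240), screws at (317,265) and (334,270), spanner around (397,262). Next I zoom in and measure.

```bash
python3 - <<'E'
from h import *
s=np.load("pics/t0.npy",allow_pickle=True).item()
c=s["frame"][165:285,255:445,::-1];cv2.imwrite("pics/c0.png",cv2.resize(c,None,fx=4,fy=4,interpolation=cv2.INTER_CUBIC))
for n,u,v,z in[("drum",336,203,.04),("grip in",380,214,.064),("grip out",418,221,.064),("knob",295,240,.069),("c1",268,181,.012),("c2",359,177,.012),("c3",362,247,.012),("c4",271,251,.012),("screw1",317,265,.042),("screw2",334,270,.042),("hex",462,200,.0),("bush",386,154,.044),("spanner",360,267,0),("sp2",433,260,0)]:
  print(n,atz(s,u,v,z).round(4),atd(s,u,v).round(4))
E
```

```text
drum [ 0.5744 -0.075   0.04  ] [ 0.5735 -0.0741  0.0546]
grip in [ 0.5495 -0.1669  0.064 ] [ 0.549  -0.1649  0.077 ]
grip out [ 0.5346 -0.2476  0.064 ] [ 0.5345 -0.2464  0.0691]
knob [0.4948 0.0132 0.069 ] [0.4948 0.0132 0.0688]
c1 [0.6257 0.0757 0.012 ] [0.6262 0.0761 0.0077]
c2 [ 0.6347 -0.1286  0.012 ] [ 0.6356 -0.1295  0.0044]
c3 [ 0.478  -0.1342  0.012 ] [ 0.4775 -0.1358 -0.001 ]
c4 [0.4694 0.0683 0.012 ] [0.4693 0.0684 0.0103]
screw1 [ 0.4405 -0.0334  0.042 ] [ 0.438  -0.034   0.0089]
screw2 [ 0.4298 -0.07    0.042 ] [ 0.4291 -0.0704  0.035 ]
hex [ 0.5836 -0.3644  0.    ] [ 0.5829 -0.3608  0.0105]
bush [ 0.6814 -0.1845  0.044 ] [ 0.6888 -0.1919  0.0011]
spanner [ 0.4327 -0.1308  0.    ] [ 0.4325 -0.1312 -0.0034]
sp2 [ 0.448  -0.2959  0.    ] [ 0.4483 -0.2944  0.0052]
```

View pics/c0.png

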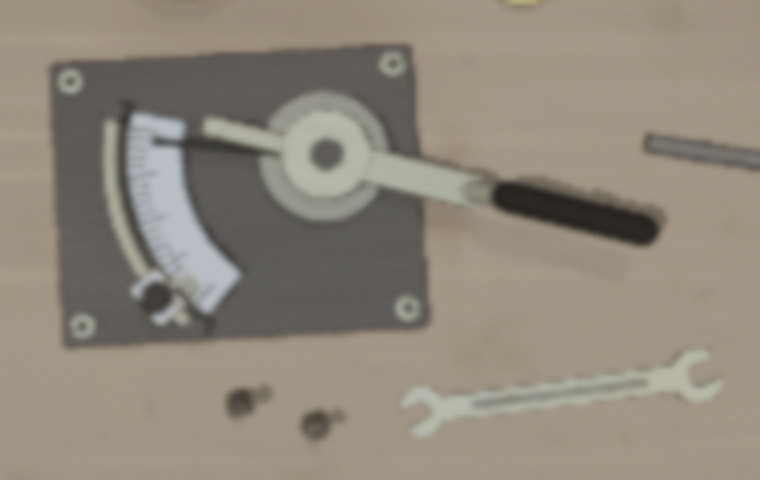

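Emit:
servo_tool([
  [[0,0,0],[0,0,6.9],0],
  [[0,0,0],[0,0,6.9],0],
  [[2.8,-3.3,0],[0,0,0],0],
  [[2.8,-3.3,0],[0,0,0],0],
  [[2.8,-3.3,0],[0,0,0],0],
  [[2.8,-3.3,0],[0,0,0],0],
  [[2.8,-3.3,0],[0,0,0],0],
  [[2.8,-3.3,0],[0,0,0],0],
])

```text
time_s: 1.1
tcp_pos: [0.3176, -0.4074, 0.2307]
ee_rot: [-0.0, 1.0, -0.0, -0.0]
ft_force: [0.3, -0.5, -0.6]
opening: -0.002
```

Emit:
servo_tool([
  [[2.8,-3.3,0],[0,0,0],0],
  [[2.8,-3.3,0],[0,0,0],0],
  [[2.8,-3.3,0],[0,0,0],0],
  [[2.8,-3.3,0],[0,0,0],0],
  [[2.8,-3.3,2],[0,0,0],0],
  [[2.8,-3.3,2],[0,0,0],0],
  [[0,0,0],[0,0,0],0],
  [[0,0,0],[0,0,0],0],
])

```text
time_s: 2.1
tcp_pos: [0.4847, -0.2112, 0.1911]
ee_rot: [0.0, 1.0, 0.0, -0.0]
ft_force: [-0.1, -0.9, -0.3]
opening: 0.003
```

Emit:
servo_tool([
  [[0.3,-0.1,4],[0,0,0],0],
  [[0.3,-0.2,4],[0,0,0],0],
  [[0.2,-0.1,4],[0,0,0],0],
  [[0,0,2],[0,0,0],0],
  [[0,0,0],[0,0,0],0],
  [[0,0,0],[0,0,0],0],
])

```text
time_s: 2.85
tcp_pos: [0.4939, -0.2085, 0.0528]
ee_rot: [0.001, 1.0, -0.001, 0.001]
ft_force: [0.3, -0.5, -0.2]
opening: 0.006
```

```bash
python3 - <<'E'
from h import *
a=snap("top","t1");b=snap("side","s1")
f=lambda s,x,y,w,h,k:cv2.resize(s["frame"][y:y+h,x:x+w,::-1],None,fx=k,fy=k,interpolation=cv2.INTER_CUBIC)
cv2.imwrite("pics/c1.png",np.vstack([f(a,300,160,140,75,5),f(b,255,150,140,75,5)]))
o=observe();print(o["tcp_pos"],o["ft_force"])
E
```

```text
[ 0.4943174  -0.20827719  0.05322525] [ 0.80972167  0.13747595 -0.12505222]
```

View pics/c1.png

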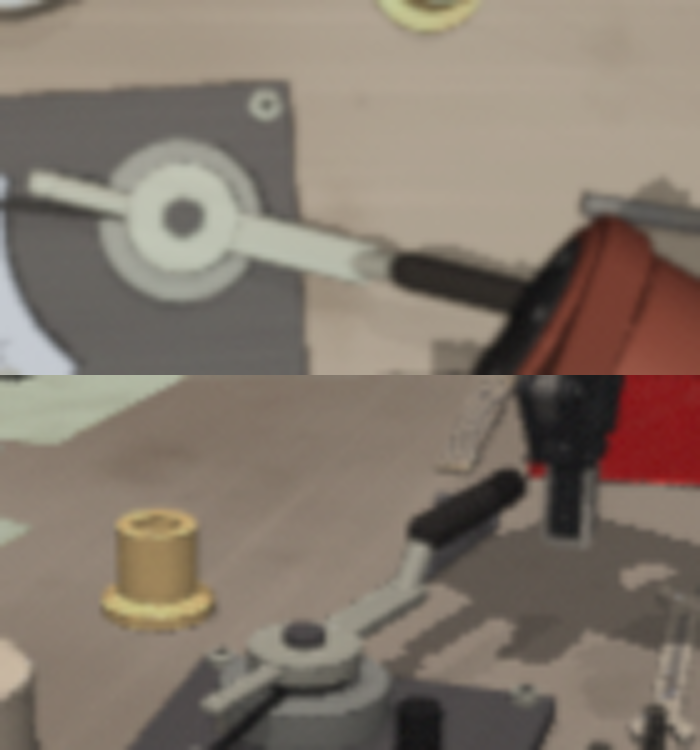

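Fingers stand clear on the robot's side of the grip. Pressing now.

Emit:
servo_tool([
  [[0.4,0,0.3],[0,0,0],0],
  [[0.4,0,0],[0,0,0],0],
  [[0.4,0,0],[0,0,0],0],
  [[0.3,0,0],[0,0,0],0],
  [[0.3,0,0],[0,0,0],0],
  [[0.3,0,0],[0,0,0],0],
  [[0.3,0,0],[0,0,0],0],
])

```text
time_s: 3.82
tcp_pos: [0.5173, -0.207, 0.0483]
ee_rot: [-0.0, 1.0, -0.0, -0.0]
ft_force: [0.4, -0.6, 0.7]
opening: -0.001
```

Emit:
servo_tool([
  [[0.3,0,0],[0,0,0],0],
  [[0.3,0,0],[0,0,0],0],
  [[0.3,0,0],[0,0,0],0],
  [[0.2,0,0],[0,0,0],0],
  [[0,0,0],[0,0,0],0],
])

```text
time_s: 4.45
tcp_pos: [0.5281, -0.207, 0.0482]
ee_rot: [-0.0, 1.0, -0.0, -0.0]
ft_force: [-2.1, -2.1, -1.5]
opening: -0.001
```

Emit:
servo_tool([
  [[0.3,0,0],[0,0,0],0],
  [[0.3,0,0],[0,0,0],0],
  [[0.3,0,0],[0,0,0],0],
  [[0.3,0,0],[0,0,0],0],
  [[0.2,0,0],[0,0,0],0],
  [[0,0,0],[0,0,0],0],
])

```text
time_s: 5.2
tcp_pos: [0.5424, -0.207, 0.0483]
ee_rot: [-0.0, 1.0, -0.0, 0.0]
ft_force: [-1.8, -1.6, 0.1]
opening: -0.0
```

Emit:
servo_tool([
  [[0.1,0,0],[0,0,0],0],
  [[0.1,0,0],[0,0,0],0],
  [[0.1,0,0],[0,0,0],0],
  [[0.1,0,0],[0,0,0],0],
  [[0,0,0],[0,0,0],0],
])

```text
time_s: 5.82
tcp_pos: [0.5462, -0.207, 0.0483]
ee_rot: [0.0, 1.0, -0.0, 0.0]
ft_force: [-1.5, -1.4, 0.5]
opening: -0.001
```

Emit:
servo_tool([
  [[0.1,0,0],[0,0,0],0],
  [[0.1,0,0],[0,0,0],0],
  [[0.1,0,0],[0,0,0],0],
  [[0,0,0],[0,0,0],0],
])

```text
time_s: 6.32
tcp_pos: [0.5493, -0.207, 0.0483]
ee_rot: [-0.0, 1.0, -0.0, 0.0]
ft_force: [-2.0, -1.1, -0.3]
opening: 0.002
```

Emit:
servo_tool([
  [[0.1,0,0],[0,0,0],0],
  [[0.1,0,0],[0,0,0],0],
  [[0,0,0],[0,0,0],0],
])

```text
time_s: 6.7
tcp_pos: [0.5512, -0.207, 0.0483]
ee_rot: [-0.0, 1.0, -0.0, 0.0]
ft_force: [-1.5, -2.1, 0.0]
opening: -0.002
```

Emit:
servo_tool([
  [[0.1,0,0],[0,0,0],0],
  [[0.1,0,0],[0,0,0],0],
  [[0.1,0,0],[0,0,0],0],
  [[0.1,0,0],[0,0,0],0],
  [[0,0,0],[0,0,0],0],
])

```text
time_s: 7.32
tcp_pos: [0.5552, -0.207, 0.0483]
ee_rot: [-0.0, 1.0, -0.0, 0.0]
ft_force: [-2.4, -1.5, 0.7]
opening: 0.002
```

Emit:
servo_tool([
  [[0.1,0,0],[0,0,0],0],
  [[0.1,0,0],[0,0,0],0],
  [[0.1,0,0],[0,0,0],0],
  [[0.1,0,0],[0,0,0],0],
  [[0,0,0],[0,0,0],0],
])

```text
time_s: 7.95
tcp_pos: [0.5592, -0.207, 0.0482]
ee_rot: [-0.0, 1.0, -0.0, 0.0]
ft_force: [-2.7, -2.1, 0.0]
opening: 0.001
```

Emit:
servo_tool([
  [[0.1,0,0],[0,0,0],0],
  [[0.1,0,0],[0,0,0],0],
  [[0.1,0,0],[0,0,0],0],
  [[0.1,0,0],[0,0,0],0],
  [[0,0,0],[0,0,0],0],
])

```text
time_s: 8.57
tcp_pos: [0.563, -0.207, 0.0483]
ee_rot: [-0.0, 1.0, -0.0, -0.0]
ft_force: [-4.1, -2.0, -0.1]
opening: -0.001
```

Emit:
servo_tool([
  [[0.1,0,0],[0,0,0],0],
  [[0.1,0,0],[0,0,0],0],
  [[0,0,0],[0,0,0],0],
  [[0,0,0],[0,0,0],0],
])

```text
time_s: 9.07
tcp_pos: [0.5649, -0.207, 0.0482]
ee_rot: [-0.0, 1.0, -0.0, -0.0]
ft_force: [-4.3, -2.5, 0.6]
opening: 0.001
```

Emit:
servo_tool([
  [[0.1,0,0],[0,0,0],0],
  [[0.1,0,0],[0,0,0],0],
  [[0,0,0],[0,0,0],0],
  [[0,0,0],[0,0,0],0],
])

```text
time_s: 9.57
tcp_pos: [0.5666, -0.2069, 0.0482]
ee_rot: [-0.0, 1.0, 0.0, -0.001]
ft_force: [-5.4, -2.3, 1.3]
opening: -0.002
```

Emit:
servo_tool([
  [[0.1,0,0],[0,0,0],0],
  [[0.1,0,0],[0,0,0],0],
  [[0,0,0],[0,0,0],0],
  [[0,0,0],[0,0,0],0],
])

```text
time_s: 10.07
tcp_pos: [0.5683, -0.2069, 0.0482]
ee_rot: [-0.0, 1.0, 0.0, -0.001]
ft_force: [-6.2, -2.0, 2.5]
opening: -0.002
```

Emit:
servo_tool([
  [[0.1,0,0],[0,0,0],0],
  [[0.1,0,0],[0,0,0],0],
  [[0,0,0],[0,0,0],0],
  [[0,0,0],[0,0,0],0],
])

```text
time_s: 10.58
tcp_pos: [0.5699, -0.2068, 0.0481]
ee_rot: [-0.0, 1.0, 0.0, -0.001]
ft_force: [-6.9, -1.9, 2.3]
opening: 0.001
```

```bash
python3 - <<'E'
from h import *
a=snap("top","t2");b=snap("side","s2")
f=lambda s,x,y,w,h,k:cv2.resize(s["frame"][y:y+h,x:x+w,::-1],None,fx=k,fy=k,interpolation=cv2.INTER_CUBIC)
cv2.imwrite("pics/c2.png",np.vstack([f(a,260,160,175,75,4),f(b,240,150,175,75,4)]))
for i in range(3):
  o=observe();print(o["tcp_pos"],o["ft_force"],o["ft_torque"]);snapshot("top")
E
```

```text
[ 0.56985493 -0.20679809  0.04813057] [-6.97458213 -2.42967754  2.37277334] [-0.34890067  1.00052877 -0.00160829]
[ 0.56987396 -0.20682699  0.04814488] [-6.52525634 -2.07296523  2.28949609] [-0.29700362  1.03209926  0.01964384]
[ 0.56986262 -0.20681851  0.04813344] [-6.6813805  -2.56548871  2.25748368] [-0.3632062   1.0482056   0.02699392]
```

View pics/c2.png

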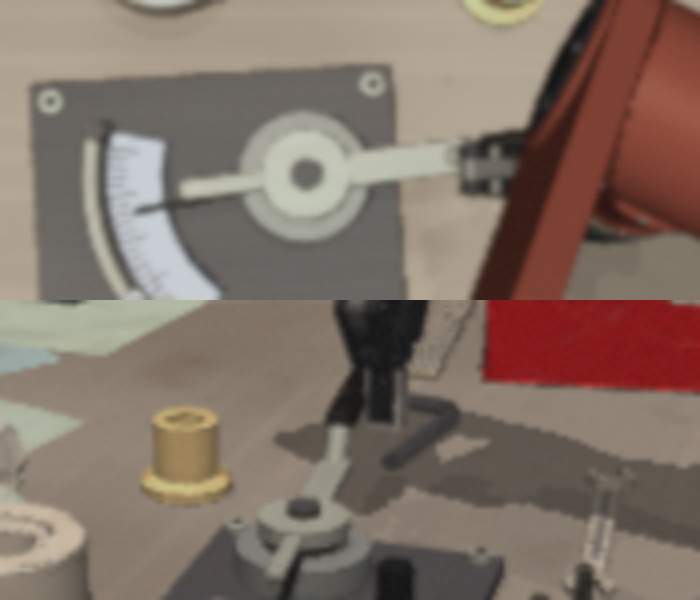

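Emit:
servo_tool([
  [[0.1,0,0],[0,0,0],0],
  [[0.1,0,0],[0,0,0],0],
  [[0.1,0,0],[0,0,0],0],
  [[0,0,0],[0,0,0],0],
])

```text
time_s: 11.32
tcp_pos: [0.5723, -0.2067, 0.0481]
ee_rot: [-0.001, 1.0, 0.0, -0.002]
ft_force: [-8.7, -1.3, 3.0]
opening: 0.001
```

Emit:
servo_tool([
  [[0.1,0,0],[0,0,0],0],
  [[0.1,0,0],[0,0,0],0],
  [[0,0,0],[0,0,0],0],
  [[0,0,0],[0,0,0],0],
  [[0,0,0],[0,0,0],0],
])

```text
time_s: 11.95
tcp_pos: [0.5738, -0.2066, 0.0481]
ee_rot: [-0.001, 1.0, 0.0, -0.003]
ft_force: [-8.9, -1.9, 4.3]
opening: 0.002
```

About 10 N of resistance, held. Releasing so the lever follows the fingers back.

Emit:
servo_tool([
  [[0,0,0],[0,0,0],0],
  [[-0.5,0,0],[0,0,0],0],
  [[-0.6,0,0],[0,0,0],0],
  [[-0.7,0,0],[0,0,0],0],
  [[-0.8,0,0],[0,0,0],0],
  [[-0.8,0,0],[0,0,0],0],
  [[-0.8,0,0],[0,0,0],0],
  [[-0.8,0,0],[0,0,0],0],
])

```text
time_s: 12.95
tcp_pos: [0.5258, -0.2068, 0.0484]
ee_rot: [-0.0, 1.0, -0.0, 0.0]
ft_force: [-1.2, 1.3, 0.5]
opening: -0.002
```

Emit:
servo_tool([
  [[-0.8,0,0],[0,0,0],0],
  [[-0.8,0,0],[0,0,0],0],
  [[-0.8,0,0],[0,0,0],0],
  [[-0.8,0,0],[0,0,0],0],
  [[0,0,-3],[0,0,0],0],
  [[0,0,-4],[0,0,0],0],
  [[0,0,-5],[0,0,0],3],
  [[0,0,0],[0,0,0],4],
])

```text
time_s: 13.95
tcp_pos: [0.4975, -0.2092, 0.174]
ee_rot: [0.003, 1.0, -0.0, 0.005]
ft_force: [0.7, -0.1, -0.1]
opening: 0.42
```

```bash
python3 - <<'E'
from h import *
a=snap("top","t3");b=snap("side","s3")
f=lambda s,x,y,w,h,k:cv2.resize(s["frame"][y:y+h,x:x+w,::-1],None,fx=k,fy=k,interpolation=cv2.INTER_CUBIC)
cv2.imwrite("pics/c3.png",np.hstack([f(a,265,170,70,85,7),f(b,260,185,43*1,85,7)]) if 0 else f(a,265,170,110,85,7))
cv2.imwrite("pics/c3s.png",f(b,260,190,110,75,7))
o=observe();print(o["tcp_pos"],o["ft_force"])
E
```

```text
[ 0.49429501 -0.20726445  0.16903213] [-0.62017196  0.29462908  0.20099058]
```

View pics/c3.png

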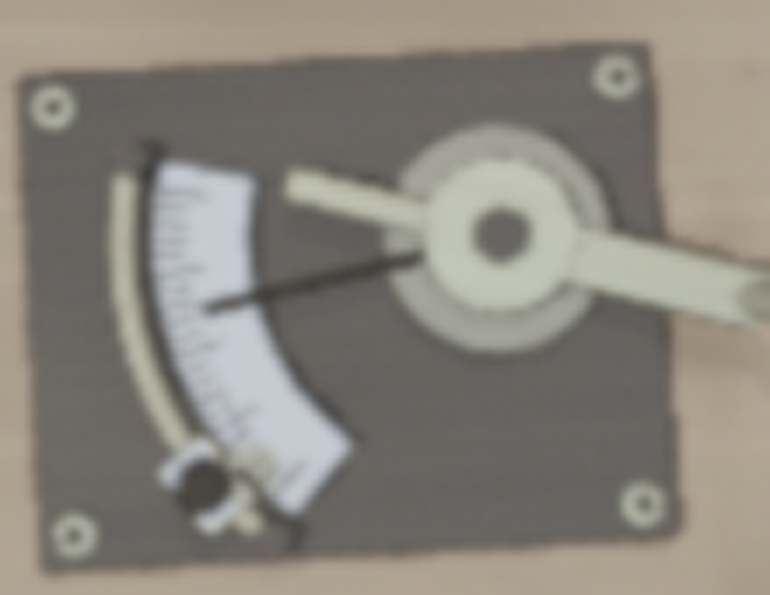

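View pics/c3s.png

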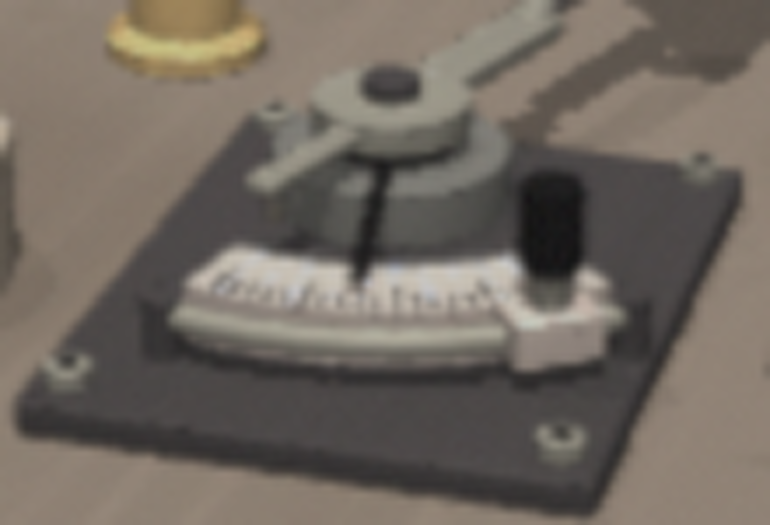

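Lever is back at rest. The drag pointer tip is at about (294.6,214.0) in the top view, knob top at about (294,239). Next I work out angles and the grasp.

```bash
python3 - <<'E'
from h import *
s=np.load("pics/t3.npy",allow_pickle=True).item();b=np.load("pics/s3.npy",allow_pickle=True).item()
c=lambda u,v:(265+u/7,170+v/7)
A=atz(s,*c(502,235),.055);t=atz(s,*c(207,308),.034);k=atz(s,*c(203,485),.069)
cs=lambda u,v:(260+u/7,190+v/7)
A2=atz(b,*cs(390,82),.055);t2=atz(b,*cs(358,277),.034);k2=atz(b,*cs(553,183),.069)
for A,t,k in((A,t,k),(A2,t2,k2)):
  for p in(t,k):
    d=p-A;print(p.round(4),np.hypot(*d[:2]).round(4),np.arctan2(-d[0],d[1]).round(3))
  print(A.round(4))
E
```

```text
[0.5508 0.0153 0.034 ] 0.0934 0.232
[0.4963 0.0153 0.069 ] 0.1185 0.696
[ 0.5723 -0.0756  0.055 ]
[0.5486 0.02   0.034 ] 0.0866 0.24
[0.4952 0.0165 0.069 ] 0.1094 0.743
[ 0.5692 -0.0641  0.055 ]
```

Emit:
servo_tool([
  [[0,0,0],[0,0,-10],4],
  [[0,0,0],[0,0,-10],4],
  [[0,0,0],[0,0,-10],4],
  [[0,0,0],[0,0,-10],4],
  [[0,0,0],[0,0,-10],4],
  [[0,0,0],[0,0,-10],4],
  [[0,0,0],[0,0,-10],4],
  [[0,0,0],[0,0,-10],4],
])

```text
time_s: 15.05
tcp_pos: [0.4925, -0.2061, 0.1657]
ee_rot: [-0.002, 0.764, 0.645, -0.001]
ft_force: [0.7, 0.3, -0.5]
opening: 0.47
```

Emit:
servo_tool([
  [[0,0,0],[0,0,-10],4],
  [[0,0,0],[0,0,-10],4],
  [[0,0,0],[0,0,-10],4],
  [[0,0,0],[0,0,-10],4],
  [[0,0,0],[0,0,-10],4],
  [[0,0,0],[0,0,0],4],
  [[0,0,0],[0,0,0],4],
])

```text
time_s: 15.92
tcp_pos: [0.4933, -0.2066, 0.167]
ee_rot: [-0.001, 0.424, 0.906, 0.0]
ft_force: [0.6, 0.5, 0.3]
opening: 0.47
```

Emit:
servo_tool([
  [[3.4,2.9,0],[0,0,0],4],
  [[3.4,2.9,0],[0,0,0],4],
  [[3.4,2.9,0],[0,0,0],4],
  [[3.4,2.9,0],[0,0,0],4],
  [[3.3,2.8,0],[0,0,0],4],
  [[0,0,0],[0,0,0],4],
  [[0,0,0],[0,0,0],4],
])

```text
time_s: 16.8
tcp_pos: [0.4957, 0.0147, 0.1681]
ee_rot: [-0.0, 0.423, 0.906, -0.0]
ft_force: [-0.3, 0.0, 0.2]
opening: 0.468
```

```bash
python3 - <<'E'
from h import *
from scipy.spatial.transform import Rotation as R
o=observe();q=o["ee_rot"];M=R.from_quat(np.r_[q[1:],q[0]]).as_matrix()
print(o["time_s"],o["tcp_pos"],np.degrees(np.arctan2(M[1,0],M[0,0])),M[2,2],o["joint_pos"].round(2),o["opening"])
print(M.T@(np.array([.4963,.0153,.090])-o["tcp_pos"])*100)
E
```

```text
16.8 [0.49566968 0.01471032 0.16808709] 129.98033371271654 -0.9999997400848022 [-0.11  0.01  1.97 -0.    1.17 -0.81] 0.4680187865369153
[6.83269028e-03 9.13921701e-02 7.80864869e+00]
```

Emit:
servo_tool([
  [[0,0.1,4],[0,0,0],4],
  [[0,0,3],[0,0,0],4],
  [[0,0,2],[0,0,0],4],
  [[0,0,1.5],[0,0,0],4],
  [[0,0,1.4],[0,0,0],4],
  [[0,0,0],[0,0,0],4],
  [[0,0,0],[0,0,0],4],
])

```text
time_s: 17.68
tcp_pos: [0.4972, 0.0155, 0.0499]
ee_rot: [0.001, 0.423, 0.906, 0.0]
ft_force: [1.0, -0.5, 0.2]
opening: 0.47
```

```bash
python3 - <<'E'
from h import *
b=snap("side","s4")
cv2.imwrite("pics/c4.png",cv2.resize(b["frame"][160:260,260:380,::-1],None,fx=5,fy=5,interpolation=cv2.INTER_CUBIC))
E
```

```text
(no output)
```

View pics/c4.png

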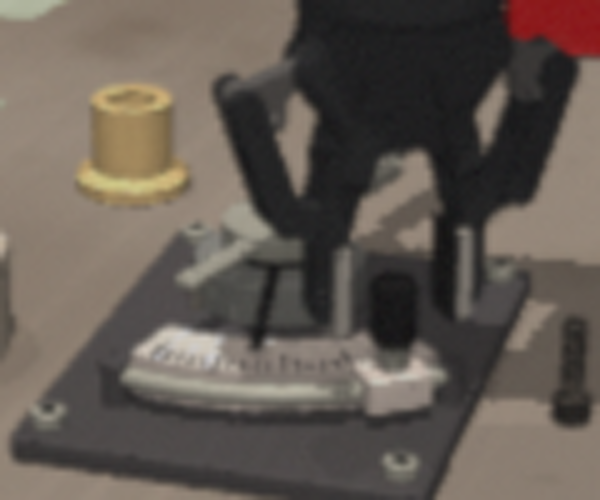

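Knob stands between the two fingers, both tips above the saddle. Closing.

Emit:
servo_tool([
  [[0,0,0.2],[0,0,0],2.6],
  [[0,0,0],[0,0,0],2.2],
  [[0,0,0],[0,0,0],1.9],
  [[0,0,0],[0,0,0],1.7],
  [[0,0,0],[0,0,0],1.4],
  [[0,0,0],[0,0,0],1.4],
  [[0,0,0],[0,0,0],1.4],
])

```text
time_s: 18.6
tcp_pos: [0.4966, 0.0157, 0.0477]
ee_rot: [-0.0, 0.423, 0.906, -0.0]
ft_force: [-1.9, 1.1, 6.3]
opening: 0.187
```

```bash
python3 - <<'E'
from h import *
s=snap("side","s5");o=observe();print(o["tcp_pos"],o["ft_force"],o["opening"]*85.4)
A=np.array([.5723,-.0756]);p=o["tcp_pos"][:2];d=p-A;a0=np.arctan2(-d[0],d[1]);r=np.hypot(*d);print(r,a0)
E
```

```text
[0.49658933 0.01569248 0.047625  ] [-2.3818039   1.34088887  5.71845929] 15.774979661548048
0.11860195459233605 0.6923650213178651
```

Emit:
servo_tool([
  [[0,0,-0.1],[0,0,0],1.4],
  [[-0.02,0.68,0],[0,0,3.3],1.4],
  [[-0.02,0.68,0],[0,0,3.3],1.4],
  [[-0.02,0.68,0],[0,0,3.3],1.4],
  [[-0.02,0.68,0],[0,0,3.3],1.4],
  [[0,0,0],[0,0,0],1.4],
])

```text
time_s: 19.4
tcp_pos: [0.5194, 0.0308, 0.0478]
ee_rot: [0.0, 0.524, 0.852, 0.0]
ft_force: [1.9, 1.0, -1.8]
opening: 0.186
```

Emit:
servo_tool([
  [[-0.02,0.68,0],[0,0,3.3],1.4],
  [[-0.02,0.68,0],[0,0,3.3],1.4],
  [[-0.02,0.68,0],[0,0,3.3],1.4],
  [[0,0,0],[0,0,0],1.4],
  [[0,0,0],[0,0,0],1.4],
])

```text
time_s: 20.02
tcp_pos: [0.5381, 0.0384, 0.0478]
ee_rot: [0.0, 0.595, 0.804, 0.0]
ft_force: [2.0, 1.8, -5.2]
opening: 0.193
```

```bash
python3 - <<'E'
from h import *
b=snap("side","s6");o=observe();print(o["tcp_pos"],o["ft_force"],o["opening"]*85.4)
A=np.array([.5723,-.0756]);p=o["tcp_pos"][:2];d=p-A;print(np.hypot(*d),np.arctan2(-d[0],d[1]))
cv2.imwrite("pics/c6.png",cv2.resize(b["frame"][180:260,260:370,::-1],None,fx=7,fy=7,interpolation=cv2.INTER_CUBIC))
E
```

```text
[0.53806741 0.0384277  0.04781575] [ 2.41979502  2.54744189 -5.59210484] 15.456526991295904
0.1190553961799727 0.29165214425055486
```

View pics/c6.png

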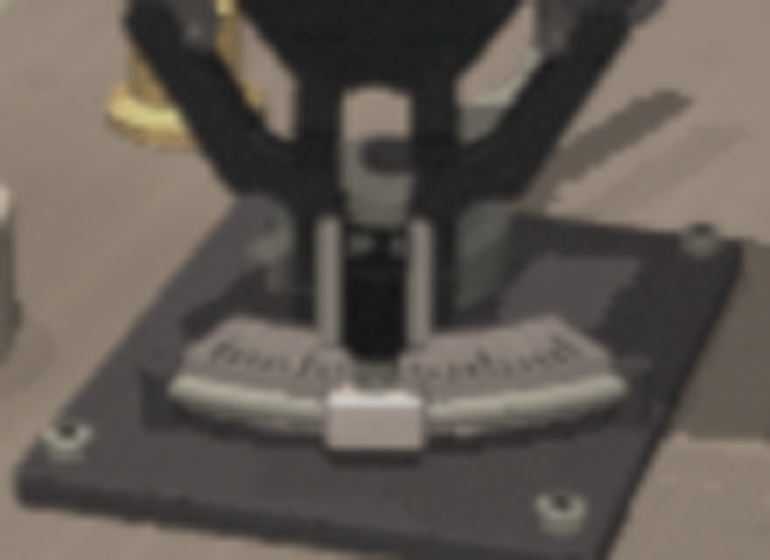

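Emit:
servo_tool([
  [[-0.01,0.34,0],[0,0,1.6],1.4],
  [[-0.01,0.34,0],[0,0,1.6],1.4],
  [[0,0,0],[0,0,0],1.4],
  [[0,0,0],[0,0,0],1.4],
  [[0,0,0],[0,0,0],1.4],
])

```text
time_s: 20.7
tcp_pos: [0.5442, 0.0401, 0.0479]
ee_rot: [-0.001, 0.618, 0.786, -0.0]
ft_force: [-0.7, 2.6, -5.0]
opening: 0.177
```

```bash
python3 - <<'E'
from h import *
o=observe();print(o["tcp_pos"],o["ft_force"])
A=np.array([.5723,-.0756]);p=o["tcp_pos"][:2];d=p-A;print(np.hypot(*d),np.arctan2(-d[0],d[1]))
E
```

```text
[0.54416842 0.04012539 0.04787296] [-0.65474091  2.5686946  -4.98367833]
0.11909555751066464 0.23846379855041275
```

Emit:
servo_tool([
  [[0,0,0],[0,0,0],2.2],
  [[0,0,0],[0,0,0],3],
  [[0,0,0],[0,0,0],3.6],
  [[0,0,0],[0,0,0],3.6],
  [[0,0,-2],[0,0,0],3.6],
  [[0,0,-4],[0,0,0],3.6],
  [[0,0,-4],[0,0,0],3.6],
  [[-3,0,-3],[0,0,0],3.6],
])

```text
time_s: 21.7
tcp_pos: [0.5523, 0.0117, 0.1804]
ee_rot: [0.001, 0.617, 0.787, 0.001]
ft_force: [0.8, -0.6, -0.4]
opening: 0.426
```

Emit:
servo_tool([
  [[-6,0,0],[0,0,0],3.6],
  [[-6,0,0],[0,0,0],3.6],
  [[-6,0,0],[0,0,0],3.6],
  [[0,0,0],[0,0,0],3.6],
  [[0,0,0],[0,0,0],3.6],
])

```text
time_s: 22.32
tcp_pos: [0.5941, -0.1639, 0.1779]
ee_rot: [-0.001, 0.618, 0.786, 0.0]
ft_force: [-0.8, 0.5, -1.1]
opening: 0.42
```

```bash
python3 - <<'E'
from h import *
a=snap("top","t7");b=snap("side","s7")
f=lambda s,x,y,w,h,k:cv2.resize(s["frame"][y:y+h,x:x+w,::-1],None,fx=k,fy=k,interpolation=cv2.INTER_CUBIC)
cv2.imwrite("pics/c7.png",np.hstack([f(a,275,185,50,50,8),f(b,285,190,50,50,8)]))
print(observe()["tcp_pos"])
E
```

```text
[ 0.59403497 -0.16270478  0.17797684]
```

View pics/c7.png

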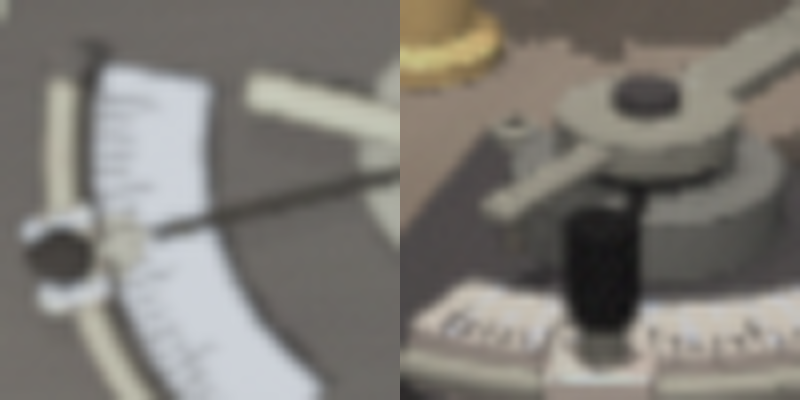

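Top view: the index at about (290,215.4) lies on the drag pointer's line (tip at 294.7,214.4) to roughly 1 mm. The pointer hasn't moved and the lever is at rest, so I'm handing in.

```bash
python3 -c "
from bench import *
print(close_job())"
```

```text
the job is handed in; nothing more can be done
None
```

The lever was pressed, it sprang back, and the marker now stands at the drag pointer's tip. The job was handed in at about 22 s of the 64 s allowed; no verdict was reported.

- **Pressing:** I pressed the lever with closed fingers until it resisted with about 10 N (highest reading about 10.1 N) and held it there. I then backed off slowly, and the pictures show the lever back at rest.
- **Marker:** I took the knob from above, slid it back about 0.45 rad and let go. In the last top view the index lies on the drag pointer's line to about 1 mm.
- **Last checks:** The pointer tip moved less than half a pixel in the top view between release and the end, and the gripper was clear of everything.

**Readings that disagreed:**
- The resistance firmed up at only about 0.45 to 0.8 N per mm, not the 2 N per mm described. I went by the force instead.
- The side camera put the pivot about 11 mm from where the top camera did, probably because I guessed the height of the hub. I used the top view.
- There was a vertical force of up to about 6 N at the knob while it was gripped.

I did not measure the bystanders again at the end.

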